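# Turn the pump over compression and cap its intake for storage

## Task

Make the returned compressor pump ready for the shelf: with its intake still open, turn the flywheel by hand, its top going away from the robot, until you feel the compression build up, peak and fall away, and stop just past top dead centre, no more than 20 degrees beyond it, without letting the wheel run on. Then pinch the two tabs of the grey dust cap together, fit the cap flush and square in the slanting mouth of the intake, and let the tabs spring out behind its rim so that it stays locked. Let go of everything and do not disturb the other things on the desk.

Things in the scene. Friction and masses are not known exactly. Their poses are not given: they have to be found in the camera images.
- pump: Bare-shaft single-cylinder air compressor pump bolted to a brown wooden shipping board that does not move. Origin: underside of the board, on the cylinder's vertical axis; z up, -x (intake side) towards the robot, y along the crankshaft, flywheel on the -y side. In this frame the board spans x -125 to 125, y -210 to 80, z 0 to 18 mm; the dark iron crankcase x, y within 63, z 18 to 160 mm.
- head_top (a point): Centre of the top of the pump's finned aluminium head, 263 mm above the desk, on the cylinder axis. The head is 104 mm square; the finned cylinder under it is 96 mm in diameter.
- hub (a point): Centre of the dark cast-iron flywheel, at (0, -145, 120) mm in the pump's frame, with the pump's axes. Wheel 200 mm in diameter; rim 30 mm wide (15 mm either side along y), radius 78 to 100 mm, flat side faces to pinch. Hub 54 mm in diameter, 40 long; four flat spokes (20 x 12 mm). Between the rim's inner face and the head or case 65 mm or more are free; the wheel's other side is open.
- flywheel (a joint): Flywheel angle, rad, about the pump's +y: 0 at top dead centre, grows as the top of the wheel moves along the pump's +x, away from the robot. Starts at -1.25 to -0.8; no end stops. Drag of 0.7 N m holds it wherever it is left. From -0.7 to 0 compression adds to the drag, up to 0.6 N m near -0.4; from 0 to 0.7 the air pushes the wheel on, most near 0.4, where only 0.1 N m still resists.
- throw (a point): Point of the wheel on the middle of its rim (89 mm from the axis, midway through its width) in line with the crank throw and with the small steel key on the outer end of the hub: straight above the hub at top dead centre. The thick counterweight web between two spokes lies opposite it; the spokes are at 45, 135, 225 and 315 degrees from it.
- intake: Aluminium intake cup on the front of the head. Origin: centre of its open mouth, at (-128, 0, 283) mm in the pump's frame; z points out of the mouth, 38 degrees from vertical, leaning to the pump's -x (towards the robot); y is the pump's y. Outer diameter 83 mm; the rim has an inward lip 5 mm thick with a 66 mm opening; behind it the bore is 77 mm wide and 35 mm deep.
- cap: Grey plastic dust cap, 86 mm in diameter, 38 mm high, about 90 g, lying plug down on the desk. Origin: centre of the underside of its plug; z up, x along the line of its two tabs. Plug 62 mm in diameter, z 0 to 12 mm, its lower 6 mm tapered to 55 mm (fits into the intake); flange 86 mm in diameter, z 12 to 16 mm (seats on the intake's rim). It may sit at any angle about its axis.
- cap_grip (a point): Midway between the cap's two finger lugs, 27 mm above its underside, cap's axes. The lugs stand on the flange, facing each other along x: each 6 mm thick, 28 mm wide (y), z 16 to 38 mm, outer faces at x = +-22 mm at rest, 30 mm over both when fully pinched. Fingers outside the lugs must stay above the flange's top (16 mm over the underside).
- cap_latches (a point): On the cap's axis at the height of its latches, 3 mm above its underside. Each lug carries a latch 14 mm wide, 4 mm thick, reaching to x = +-36 mm at rest and +-29 mm when pinched, so that only then does it pass the 66 mm opening. Let go with the cap seated, the latches spring out 2 mm behind the lip and hold the cap.
- tab_a (a joint): Travel of the tab on the cap's +x side in m: 0 sprung out, 0.007 fully pinched in (5 N to start, 13 N at the end of its travel).
- tab_b (a joint): The same for the tab on the cap's -x side.
- calculator: Bystander: grey desk calculator, 160 x 110 x 23 mm, flat on the desk; origin at the centre of its underside.
- tape_roll: Bystander: brown packing tape roll lying flat, 112 mm in diameter, 48 mm high; origin at the centre of its underside.
- spanner: Bystander: steel spanner, 190 mm, flat on the desk; origin at the middle of its underside.
- mug: Bystander: white mug, 82 mm in diameter, 92 mm high; origin at the centre of its underside.
- stapler: Bystander: desk stapler, 150 x 42 x 51 mm; origin at the centre of its underside.
- screwdriver: Bystander: screwdriver, 200 mm, flat on the desk; origin at the middle of its underside.
Mind the look-alikes: they are no part of the job. What is shaped like the cap but red is not meant.

How it is judged:
On the way, in this order (a step that is already met when the one before it is completed fails the run):
1. the flywheel has been turned over compression and stands just past top dead centre (value of joint flywheel between 0.01 and 0.36 rad and velocity of joint flywheel between -0.05 and 0.05 rad/s), for 0.2 s.
2. the cap is seated in the intake with its tabs sprung out behind the rim (z of cap in the frame of intake below -0.009 m and angle between the z axis of cap and the z axis of intake, either way round below 0.09 rad and value of joint each of tab_a, tab_b below 0.002 m), for 0.2 s.
At the end, for the whole second after the job is handed in: Flywheel at rest 0.01 to 0.36 rad past top dead centre; cap at rest in the intake, underside of its plug 9 to 16 mm inside the mouth, within 5 mm of the axis and 0.09 rad of square, both tabs sprung out (under 2 mm of pinch); everything released (all of step 1 and all of step 2 and z of cap in the frame of intake above -0.016 m and x of cap in the frame of intake between -0.005 and 0.005 m and y of cap in the frame of intake between -0.005 and 0.005 m and linear speed of cap below 0.02 m/s); the robot touches nothing.
It fails at once if the flywheel ran on more than 0.7 rad past top dead centre (value of joint flywheel above 0.7 rad).
It fails at once if a bystander was moved by more than 30 mm (distance of any of calculator, tape_roll, spanner, mug, stapler, screwdriver from where it was at the start of the episode above 0.03 m).
It also fails if it takes over 67 s, if anything falls off the work surface, if the arm or the gripper's body presses on something with over 40 N, if the wrist force passes 120 N, or if a joint passes its speed limit or range.

## Robot

A 6-joint arm with a two-finger parallel gripper is mounted at the origin on the work surface. World frame = base frame: x ahead of the robot, y to its left, z up, the work surface at z = 0. Lengths are in m, angles in rad, forces in N, time in s.
With the tool pointing down it reaches from about 0.325 to 0.775 m from the base axis. Payload 5.5 kg.
Tool frame: the origin (TCP) lies on the centre line of the jaws, within the pads' length; the fingertips stand 17 mm ahead of it and the grasp point (between the pads) lies 2 mm behind it (manip.nose_length is the z of the fingertips in the tool frame, in m); z points along the fingers, y is the line along which they close (so a half turn about z gives the same grasp; the last joint's range is limited). The gripper opens to 85 mm and grips with 20 to 120 N. Pads are 22 mm wide; open, the fingers measure 114 mm over their backs; the gripper's body (76 mm by 85 mm) begins 54 mm behind the grasp point. The pads swing forward as they close: fully open they stand 13 mm farther back than shut.
Start: joints at [-1.404, 0.091, 1.231, -0, 1.82, -0.057], TCP at [0.133, -0.585, 0.248] pointing down, gripper open.
Joint ranges: [-2.87, 2.87], [-0.86, 2.18], [0.17, 2.46], [-1.51, 4.65], [0.06, 2.69], [-2.65, 2.65]. Speed limits (rad/s): [2.57, 2.57, 3.01, 3.14, 3.14, 3.14].

## Interface

Orientations are given as a 3x3 rotation matrix whose columns are the frame's x, y, z axes.
In Python, from workcell import manip gives the robot as it stands.
- The arm moves only by the shell command python3 -m pendant 'ROWS'. ROWS is JSON, a list of rows, each an object with "delta_pos": the shift along the tool's x, y, z in mm, a list of three; "spin": the turn about the tool's z in degrees; "hand": the opening in per cent of the stroke, from 0 (shut) to 100 (fully open). In form: [{"delta_pos": [tx, ty, tz], "spin": spin, "hand": hand}, ...]. A call has 1 to 12 rows; each row shifts and turns the commanded pose from where the row before left it, along the tool's axes as they then stand; what a row does not reach is not made up. A row lasts 1/12 s, in which the tool goes at most 41.7 mm and 7.16 degrees, less where a joint would pass 70% of its speed; a pose out of reach is approached as far as the arm can. A call is refused whole if a number of a shift passes 41.7 or a number of a turn 7.16, either way. A call with a gripper value outside its range is refused whole. The fingers move at their own pace and stop on an object; the grip force is fixed at half the most. Time passes only in rows, so rows that do not move let the fingers close. It gives the time, the measured TCP pose, the force, the opening and the grip force at its end, in the units of the state.
- manip.observe(): the state, without advancing time (a new reading comes with each control period).
- manip.read_camera(name): name is "scene" or "top" or "wrist"; returns a dict with "pixels" (480x640x3 uint8, blue, green, red), "depth" (480x640 float32, m along the optical axis (not along the pixel's ray), 0 where there is no reading), "fx", "fy", "cx", "cy" (pixels), "cam_to_world" (4x4, takes a point from camera to world coordinates); the wrist camera has in their place "T_tool_cam" (4x4, takes a point from camera to tool coordinates, whose origin is the TCP and whose axes are the flange's). Camera axes: x right, y down, z forward; pixel columns grow to the right and rows downward; lengths in m; the calibration is good to about 2 mm. A picture is of the moment at which its call begins: read the wrist's pose just before it.
- manip.finish_job(): hands the job in; it is judged then, once.
The state is a dict: "time_s": time; "q": joint angles; "dq": joint speeds; "joint_torque": joint torques, N m; "tool_pos": TCP position; "orientation": TCP orientation; "wrist_force": force on the tool from outside, world axes, zero at the start; "ft_torque": the same for the moment, N m; "grip_width": finger opening in m; "finger_force": force on a finger pad.
Only numpy, scipy, OpenCV 4.12 (cv2) and the standard library are available. Lean on these libraries where they do the work, as an engineer would, in place of code of your own. Each camera call takes 0.05 s, during which the arm holds its last target. There are 200 camera calls.

## Working session

There is one attempt and no reset: what is moved stays moved. The work goes in short steps, Python scripts to look and compute and a shell command to move; the robot and the scene stay as the last step left them, time stands still between calls to the robot, and variables do not carry over. Pictures are saved under pics/ and viewed, at most 10 in all, crops included, and the job is handed in when it is done.

```bash
ls; mkdir -p pics
python3 - <<'E'
from workcell import manip
import cv2,numpy as np
ims=[]
for n in("scene","top"):
    c=manip.read_camera(n);cv2.imwrite(f"pics/{n}0.png",c["pixels"]);print(n,c["fx"],c["cx"],c["cy"],np.round(c["cam_to_world"],3).tolist())
    np.save(f"pics/{n}0.npy",c["depth"])
s=manip.observe();print(s["time_s"],s["tool_pos"],np.round(s["orientation"],3).tolist())
E
```

```text
pics
scene 574.3709295161283 315.677971863228 250.1936065333016 [[0.851, 0.44, -0.288, 0.947], [0.526, -0.707, 0.472, -0.582], [0.004, -0.553, -0.833, 1.383], [0.0, 0.0, 0.0, 1.0]]
top 590.6551730478433 316.8845803458021 232.119786761251 [[0.013, -0.983, 0.185, 0.264], [-1.0, -0.011, 0.011, 0.061], [-0.009, -0.185, -0.983, 1.735], [0.0, 0.0, 0.0, 1.0]]
0.1 [ 0.13310881 -0.58481319  0.24719606] [[0.975, 0.222, -0.0], [0.222, -0.975, 0.002], [0.0, -0.002, -1.0]]
```

View pics/scene0.png

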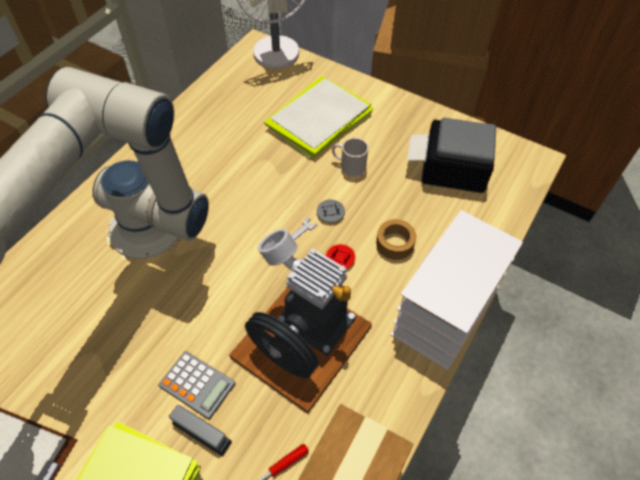

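View pics/top0.png

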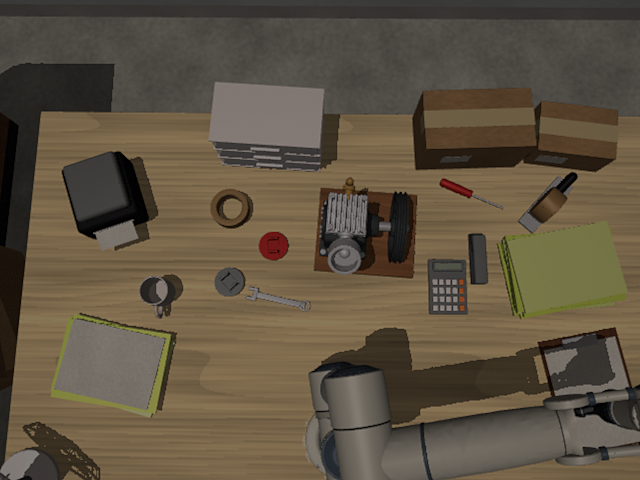

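The scene view shows the pump at about (310,310), with the flywheel on the robot's right at (280,345), the cup at (278,246), the grey cap at (331,211) and the red decoy at (341,258). In the top view (up is +x, left is +y), the grey cap is at (230,282), the cup at (345,255), the flywheel at (400,228) and the board spans 315–418 by 188–277.

```bash
cat > h.py <<'E'
import numpy as np,cv2
from workcell import manip
def cloud(n):
    s=manip.observe(); c=manip.read_camera(n)
    if n=="wrist":
        T=np.eye(4);T[:3,:3]=s["orientation"];T[:3,3]=s["tool_pos"];T=T@c["T_tool_cam"]
    else: T=c["cam_to_world"]
    d=c["depth"];v,u=np.mgrid[:480,:640]
    P=np.stack([(u-c["cx"])/c["fx"]*d,(v-c["cy"])/c["fy"]*d,d],-1)@T[:3,:3].T+T[:3,3]
    P[d==0]=np.nan
    return c,T,P
def ray(c,T,u,v,z):
    d=T[:3,:3]@[(u-c["cx"])/c["fx"],(v-c["cy"])/c["fy"],1];return T[:3,3]+d*(z-T[2,3])/d[2]
def proj(c,T,p):
    q=np.linalg.inv(T)@np.r_[p,1];return q[0]/q[2]*c["fx"]+c["cx"],q[1]/q[2]*c["fy"]+c["cy"]
E
python3 - <<'E'
from h import *
c,T,P=cloud("top")
np.set_printoptions(precision=4,suppress=True)
hsv=cv2.cvtColor(c["pixels"],cv2.COLOR_BGR2HSV)
z=P[...,2]
box=np.zeros((480,640),bool);box[180:285,308:425]=1
m=box&(abs(z-.018)<.008)
r=cv2.minAreaRect((P[m][:,:2]*1000).astype(np.float32));print("board",r)
m=box&(abs(z-.263)<.008);r=cv2.minAreaRect((P[m][:,:2]*1000).astype(np.float32));print("head",r,np.median(P[m],0))
f=np.zeros_like(box);f[180:285,385:425]=1
m=f&(z>.19)&(z<.24);print("wheel top",P[m].min(0),P[m].max(0),P[m].mean(0))
m=box&(z>.27);print("cup",P[m].min(0),P[m].max(0),m.sum())
g=np.zeros_like(box);g[262:302,210:250]=1
m=g&(z>.010)&(z<.05);r=cv2.minAreaRect((P[m][:,:2]*1000).astype(np.float32));print("cap",r,P[m].mean(0),P[m].max(0))
E
```

```text
board ((593.262939453125, -65.93254089355469), (314.60504150390625, 346.7427673339844), 0.6879275441169739)
head ((556.1536254882812, 4.644306182861328), (95.19815826416016, 243.02456665039062), 86.25082397460938) [0.576  0.0046 0.2615]
wheel top [ 0.5114 -0.1618  0.1905] [ 0.6556 -0.1228  0.2283] [ 0.58   -0.1418  0.2084]
cup [ 0.442  -0.0463  0.2701] [0.6763 0.0517 0.3165] 466
cap ((443.53143310546875, 333.60919189453125), (114.86077117919922, 108.23157501220703), 88.98979949951172) [0.4361 0.3363 0.0191] [0.4969 0.3912 0.0475]
```

```bash
M='{"delta_pos":[23.5,-20.5,-12.5],"spin":0,"hand":100}'
python3 -m pendant '[{"delta_pos":[23.5,-20.5,-12.5],"spin":0,"hand":100},{"delta_pos":[23.5,-20.5,-12.5],"spin":0,"hand":100},{"delta_pos":[23.5,-20.5,-12.5],"spin":0,"hand":100},{"delta_pos":[23.5,-20.5,-12.5],"spin":0,"hand":100},{"delta_pos":[23.5,-20.5,-12.5],"spin":0,"hand":100},{"delta_pos":[23.5,-20.5,-12.5],"spin":0,"hand":100},{"delta_pos":[23.5,-20.5,-12.5],"spin":0,"hand":100},{"delta_pos":[23.5,-20.5,-12.5],"spin":0,"hand":100},{"delta_pos":[23.5,-20.5,-12.5],"spin":0,"hand":100},{"delta_pos":[23.5,-20.5,-12.5],"spin":0,"hand":100}]'
python3 -m pendant '[{"delta_pos":[23.5,-20.5,-12.5],"spin":0,"hand":100},{"delta_pos":[23.5,-20.5,-12.5],"spin":0,"hand":100},{"delta_pos":[23.5,-20.5,-12.5],"spin":0,"hand":100},{"delta_pos":[23.5,-20.5,-12.5],"spin":0,"hand":100},{"delta_pos":[23.5,-20.5,-12.5],"spin":0,"hand":100},{"delta_pos":[23.5,-20.5,-12.5],"spin":0,"hand":100},{"delta_pos":[23.5,-20.5,-12.5],"spin":0,"hand":100},{"delta_pos":[23.5,-20.5,-12.5],"spin":0,"hand":100},{"delta_pos":[23.5,-20.5,-12.5],"spin":0,"hand":100},{"delta_pos":[23.5,-20.5,-12.5],"spin":0,"hand":100},{"delta_pos":[0,0,0],"spin":6.4,"hand":100},{"delta_pos":[0,0,0],"spin":6.4,"hand":100}]'
python3 - <<'E'
from h import *
c,T,P=cloud("wrist");cv2.imwrite("pics/w1.png",c["pixels"]);np.savez("pics/w1.npz",P=P,T=T)
print(np.round(T,4),c["fx"],c["cx"],c["cy"])
E
```

```text
time_s: 0.98
tool_pos: [0.3173, -0.3316, 0.3737]
orientation: [[0.975, 0.222, -0.0], [0.222, -0.975, 0.0], [0.0, -0.0, -1.0]]
wrist_force: [-0.1, -0.0, -0.1]
grip_width: 0.0852
finger_force: 0.0
time_s: 1.98
tool_pos: [0.5017, -0.0794, 0.498]
orientation: [[1.0, -0.001, -0.001], [-0.001, -1.0, 0.0], [-0.001, -0.0, -1.0]]
wrist_force: [-0.9, -0.8, -0.5]
grip_width: 0.0855
finger_force: 0.0
[[-1.900e-03 -9.482e-01 -3.178e-01  5.826e-01]
 [-1.000e+00  1.700e-03  9.000e-04 -8.040e-02]
 [-3.000e-04  3.178e-01 -9.482e-01  6.244e-01]
 [ 0.000e+00  0.000e+00  0.000e+00  1.000e+00]] 425.4125534888947 314.2153330377423 237.52958309296292
```

View pics/w1.png

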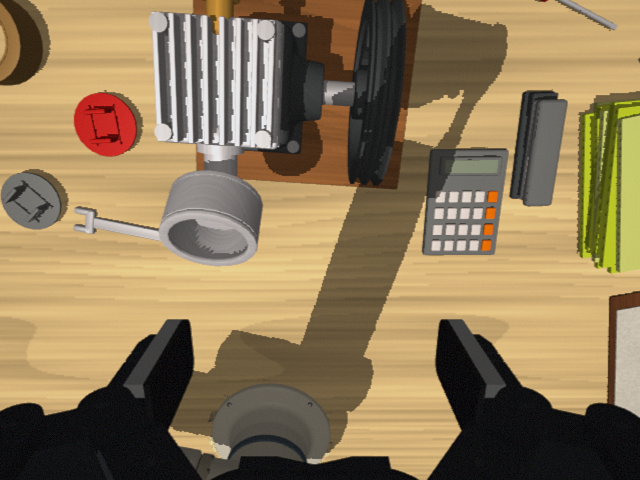

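The wrist view shows the head at (220,80), the cup mouth at (211,228), the wheel edge-on at (380,90) and the grey cap at (32,200) with its lugs on a diagonal. The pump is yawed by a few degrees.

Run:
```python
import numpy as np,cv2
np.set_printoptions(precision=4,suppress=True)
P=np.load("pics/w1.npz")["P"];im=cv2.imread("pics/w1.png");z=P[...,2]
u=np.arange(640)[None]+0*z;v=np.arange(480)[:,None]+0*z
def rect(m):
    k=cv2.morphologyEx(m.astype(np.uint8),cv2.MORPH_CLOSE,np.ones((9,9)));k=cv2.morphologyEx(k,cv2.MORPH_OPEN,np.ones((5,5)))&m
    return cv2.minAreaRect((P[k>0][:,:2]*1000).astype(np.float32))
m=(u>140)&(u<320)&(v<160)&(abs(z-.262)<.012);print("head",rect(m),np.median(z[m]))
m=(u>140)&(u<320)&(v<160)&(abs(z-.262)<.004);print("head",rect(m),m.sum())
# board front edge: lowest board pixel per column
hsv=cv2.cvtColor(im,cv2.COLOR_BGR2HSV)
E=[]
for x in range(270,345):
    col=[y for y in range(150,215) if abs(z[y,x]-.018)<.006]
    if col: E.append(P[max(col),x])
E=np.array(E);p=np.polyfit(E[:,1],E[:,0],1);print("board front edge slope deg",np.degrees(np.arctan(p[0])),E.mean(0),E[:,2].std())
# wheel
m=(u>335)&(u<415)&(v<190)&(z>.10)&(z<.23)
Q=P[m];print("wheel",Q.min(0),Q.max(0))
mt=m&(z>.2);Q=P[mt]; p=np.polyfit(Q[:,0],Q[:,1],1);print("wheel y(x) slope deg",np.degrees(np.arctan(p[0])),Q.mean(0))
for a in range(0,4):
    q=P[m&(abs(P[...,0]-(.52+.03*a))<.004)&(z>.17)];print(q.min(0),q.max(0))
# cup
m=(u>150)&(u<270)&(v>165)&(v<270)&(z>.22)&(P[...,0]<.52)
n=np.array([-np.sin(.663),0,np.cos(.663)])
h=P@n
print("cup maxh",np.nanpercentile(h[m],[50,90,97,99.5]))
hm=np.nanpercentile(h[m],97);R=m&(abs(h-hm)<.003);Q=P[R]
A=np.c_[Q[:,:2],np.ones(len(Q))];co=np.linalg.lstsq(A,Q[:,2],rcond=None)[0];nn=np.r_[-co[:2],1];nn/=np.linalg.norm(nn)
print("normal",nn,"tilt",np.degrees(np.arccos(nn[2])),"az",np.degrees(np.arctan2(nn[1],nn[0])),len(Q))
e1=np.cross([0,1,0],nn);e1/=np.linalg.norm(e1);e2=np.cross(nn,e1);c0=Q.mean(0)
q=np.c_[(Q-c0)@e1,(Q-c0)@e2]
(cx,cy),r=cv2.minEnclosingCircle((q*1000).astype(np.float32));print("rim centre",c0+e1*cx/1e3+e2*cy/1e3,"r",r)
# grey cap
m=(u<75)&(v>160)&(v<240)
f=m&(abs(z-.016)<.003);(cx,cy),r=cv2.minEnclosingCircle((P[f][:,:2]*1000).astype(np.float32));print("cap",cx,cy,r)
l=m&(z>.030)&(z<.045);print("lugs",rect(l),l.sum(),np.median(z[l]),P[l].mean(0))
```

```text
head ((587.6156616210938, 1.1119613647460938), (95.92565155029297, 106.9880142211914), 86.1451416015625) 0.2599465451780859
head ((592.0947875976562, 0.8331069946289062), (95.9256591796875, 98.02098846435547), 86.11273193359375) 6728
board front edge slope deg 4.095957891797054 [ 0.463  -0.0696  0.018 ] 0.0010338803328122832
wheel [ 0.4821 -0.1647  0.1   ] [ 0.6801 -0.1039  0.2227]
wheel y(x) slope deg -3.5880697033060276 [ 0.5842 -0.1436  0.2115]
[ 0.516  -0.1544  0.1702] [ 0.524  -0.1242  0.2017]
[ 0.546  -0.1569  0.1907] [ 0.554  -0.1262  0.217 ]
[ 0.5762 -0.159   0.1977] [ 0.5833 -0.128   0.222 ]
[ 0.606  -0.1603  0.1923] [ 0.614  -0.1303  0.2186]
cup maxh [-0.079  -0.0624 -0.0609 -0.0602]
normal [-0.6132  0.034   0.7892] tilt 37.8925911474491 az 176.82244995923404 1500
rim centre [0.4649 0.0088 0.2839] r 41.9942512512207
cap 435.851806640625 336.058349609375 43.782047271728516
lugs ((436.0727844238281, 335.2481994628906), (45.622283935546875, 27.561138153076172), 42.550384521484375) 248 0.03778950230577388 [0.4368 0.3343 0.037 ]
```

```bash
python3 -m pendant '[{"delta_pos":[10.8,28.1,13.8],"spin":0,"hand":100},{"delta_pos":[10.8,28.1,13.8],"spin":0,"hand":100},{"delta_pos":[10.8,28.1,13.8],"spin":0,"hand":100},{"delta_pos":[10.8,28.1,13.8],"spin":0,"hand":100},{"delta_pos":[10.8,28.1,13.8],"spin":0,"hand":100},{"delta_pos":[10.8,28.1,13.8],"spin":0,"hand":100},{"delta_pos":[10.8,28.1,13.8],"spin":0,"hand":100},{"delta_pos":[10.8,28.1,13.8],"spin":0,"hand":100},{"delta_pos":[10.8,28.1,13.8],"spin":0,"hand":100},{"delta_pos":[10.8,28.1,13.8],"spin":3.9,"hand":100},{"delta_pos":[0,0,0],"spin":0,"hand":100}]'
cat >> h.py <<'E'
PS=np.radians(-3.9);PR=np.array([[np.cos(PS),-np.sin(PS),0],[np.sin(PS),np.cos(PS),0],[0,0,1]]);PO=np.array([.5926,.0001,0])
HUB=np.array([0,-.145,.120])
def wheel(c,P,name):
    Q=(P-PO)@PR-HUB   # pump axes about hub
    r=np.hypot(Q[...,0],Q[...,2]);th=np.degrees(np.arctan2(Q[...,0],Q[...,2]))
    m=(r>.034)&(r<.072)&(abs(Q[...,1])<.022)
    h=[]
    for a in range(-180,180,10):
        k=m&(th>=a)&(th<a+10);h.append((a,int(k.sum()),round(1e3*float(np.median(Q[...,1][k])),1) if k.any() else None))
    print(h)
    g=cv2.convertScaleAbs(c["pixels"],alpha=2.2,beta=20)
    k=(r<.11)&(abs(Q[...,1])<.03);v,u=np.where(k);s=g[max(v.min()-10,0):v.max()+10,max(u.min()-10,0):u.max()+10]
    cv2.imwrite(name,cv2.resize(s,None,fx=2.5,fy=2.5));print(u.min(),v.min(),s.shape,Q[k].min(0),Q[k].max(0))
E
python3 - <<'E'
from h import *
c,T,P=cloud("wrist");wheel(c,P,"pics/w2.png");np.savez("pics/w2.npz",P=P,T=T)
E
```

```text
time_s: 2.95
tool_pos: [0.6088, -0.3673, 0.3508]
orientation: [[0.997, -0.073, -0.01], [-0.073, -0.997, 0.005], [-0.011, -0.005, -1.0]]
wrist_force: [-1.0, -0.7, -3.2]
grip_width: 0.0852
finger_force: 0.0
[(-180, 53, -5.0), (-170, 0, None), (-160, 0, None), (-150, 0, None), (-140, 0, None), (-130, 0, None), (-120, 0, None), (-110, 5, -4.4), (-100, 165, -5.1), (-90, 419, -4.1), (-80, 237, -0.5), (-70, 0, None), (-60, 0, None), (-50, 0, None), (-40, 0, None), (-30, 0, None), (-20, 45, -4.4), (-10, 291, -5.2), (0, 344, -4.8), (10, 81, -1.3), (20, 0, None), (30, 0, None), (40, 0, None), (50, 0, None), (60, 9, -0.9), (70, 523, -1.1), (80, 488, -5.5), (90, 284, -10.0), (100, 193, -10.1), (110, 209, -10.1), (120, 225, -9.9), (130, 249, -9.8), (140, 265, -9.5), (150, 273, -9.4), (160, 205, -9.8), (170, 139, -9.9)]
0 123 (252, 159, 3) [-0.10002634 -0.0299972  -0.10413478] [0.09912609 0.0299434  0.10219439]
```

Spokes sit at about 0 and −90°, and the counterweight is centred near 131°. So the throw is at about −48° (−0.83 rad). Next I move above the rim at −30°.

```bash
python3 -m pendant '[{"delta_pos":[-10.7,-27.5,2.6],"spin":0,"hand":100},{"delta_pos":[-10.7,-27.5,2.6],"spin":0,"hand":100},{"delta_pos":[-10.7,-27.5,2.6],"spin":0,"hand":100},{"delta_pos":[-10.7,-27.5,2.6],"spin":0,"hand":100},{"delta_pos":[-10.7,-27.5,2.6],"spin":0,"hand":100},{"delta_pos":[-10.7,-27.5,2.6],"spin":0,"hand":100},{"delta_pos":[-10.7,-27.5,2.6],"spin":0,"hand":100},{"delta_pos":[-10.7,-27.5,2.6],"spin":0,"hand":100},{"delta_pos":[0,0,0],"spin":0,"hand":100},{"delta_pos":[0,0,0],"spin":0,"hand":100}]'
cat >> h.py <<'E'
def tcp():
    s=manip.observe();q=(s["tool_pos"]-PO)@PR-HUB
    print("t",round(s["time_s"],2),"pump-hub mm",np.round(q*1e3,1),"yaw",np.round(np.degrees(np.arctan2(s["orientation"][1][0],s["orientation"][0][0])),2),"F",np.round(np.array(s["wrist_force"])@PR,1),"w",round(s["grip_width"]*1e3,1),"T",np.round(s["ft_torque"],2))
E
python3 - <<'E'
from h import *
tcp()
P=np.load("pics/w2.npz")["P"];Q=(P-PO)@PR-HUB
r=np.hypot(Q[...,0],Q[...,2]);th=np.degrees(np.arctan2(Q[...,0],Q[...,2]))
for lo,hi in((-25,25),(-115,-65)):
  for y in((-.0075,-.0045),(-.007,-.0035)):
    for r0 in(.035,.045,.055,.065):
        k=(r>r0)&(r<r0+.01)&(th>lo)&(th<hi)&(Q[...,1]>y[0])&(Q[...,1]<y[1]);t=th[k];print(lo,r0,len(t),t.min().round(1) if len(t) else'',t.max().round(1) if len(t) else '',end=' | ')
E
```

```text
time_s: 3.83
tool_pos: [0.5372, -0.1347, 0.3416]
orientation: [[0.998, -0.063, 0.003], [-0.063, -0.998, -0.001], [0.003, 0.001, -1.0]]
wrist_force: [-0.1, -1.6, -0.6]
grip_width: 0.0853
finger_force: 0.0
t 3.83 pump-hub mm [-46.1   6.8 221.6] yaw -3.6 F [-0.  -1.6 -0.6] w 85.3 T [-0.03  0.03  0.02]
-25 0.035 147 -12.9 10.7 | -25 0.045 148 -11.0 9.2 | -25 0.055 168 -9.9 6.9 | -25 0.065 26 -7.6 4.0 | -25 0.035 180 -15.5 12.3 | -25 0.045 195 -12.5 9.7 | -25 0.055 207 -10.5 7.6 | -25 0.065 27 -7.6 4.0 | -115 0.035 91 -101.5 -75.7 | -115 0.045 87 -99.2 -79.5 | -115 0.055 90 -97.0 -81.1 | -115 0.065 85 -96.8 -81.7 | -115 0.035 120 -102.0 -74.9 | -115 0.045 119 -99.2 -78.3 | -115 0.055 121 -98.4 -81.1 | -115 0.065 112 -96.9 -81.7 |
```

```bash
python3 -m pendant '[{"delta_pos":[0.8,3.4,10],"spin":0.3,"hand":100},{"delta_pos":[0.8,3.4,20],"spin":0,"hand":100},{"delta_pos":[0,0,30],"spin":0,"hand":100},{"delta_pos":[0,0,30],"spin":0,"hand":100},{"delta_pos":[0,0,30],"spin":0,"hand":100},{"delta_pos":[0,0,20],"spin":0,"hand":100},{"delta_pos":[0,0,6.6],"spin":0,"hand":100},{"delta_pos":[0,0,0],"spin":0,"hand":100},{"delta_pos":[0,0,0],"spin":0,"hand":100}]' | head -1
python3 -c 'from h import *
tcp()'
```

```text
time_s: 4.58
t 4.58 pump-hub mm [-43.3  -2.7  73.5] yaw -4.22 F [-0.6  1.1  0. ] w 85.9 T [0.   0.01 0.03]
```

```bash
python3 -m pendant '[{"delta_pos":[0,0,0],"spin":0,"hand":20},{"delta_pos":[0,0,0],"spin":0,"hand":20},{"delta_pos":[0,0,0],"spin":0,"hand":10},{"delta_pos":[0,0,0],"spin":0,"hand":0},{"delta_pos":[0,0,0],"spin":0,"hand":0},{"delta_pos":[0,0,0],"spin":0,"hand":0}]' | tail -2
python3 -c 'from h import *
tcp()
for t in range(-34,31,5):
  a=np.radians(t);print(t,np.round([89*np.sin(a),89*np.cos(a)-2],1),end=" ")'
```

```text
grip_width: 0.0294
finger_force: 62.6
t 5.08 pump-hub mm [-43.1   1.8  74.8] yaw -3.94 F [-3.  13.8  6.3] w 29.4 T [2.05 0.1  0.07]
-34 [-49.8  71.8] -29 [-43.1  75.8] -24 [-36.2  79.3] -19 [-29.   82.2] -14 [-21.5  84.4] -9 [-13.9  85.9] -4 [-6.2 86.8] 1 [ 1.6 87. ] 6 [ 9.3 86.5] 11 [17.  85.4] 16 [24.5 83.6] 21 [31.9 81.1] 26 [39. 78.]
```

```bash
python3 -m pendant '[{"delta_pos":[3.4,0,-1.8],"spin":0,"hand":0},{"delta_pos":[3.5,0,-1.7],"spin":0,"hand":0},{"delta_pos":[3.6,0,-1.5],"spin":0,"hand":0},{"delta_pos":[3.6,0,-1.4],"spin":0,"hand":0},{"delta_pos":[3.7,0,-1.2],"spin":0,"hand":0},{"delta_pos":[3.8,0,-1.0],"spin":0,"hand":0},{"delta_pos":[3.8,0,-0.8],"spin":0,"hand":0},{"delta_pos":[3.8,0,-0.7],"spin":0,"hand":0},{"delta_pos":[0,0,0],"spin":0,"hand":0}]' | tail -2
python3 -c 'from h import *
tcp()'
python3 -m pendant '[{"delta_pos":[3.8,0,-0.5],"spin":0,"hand":0},{"delta_pos":[3.9,0,-0.4],"spin":0,"hand":0},{"delta_pos":[3.9,0,-0.1],"spin":0,"hand":0},{"delta_pos":[3.9,0,-0.1],"spin":0,"hand":0},{"delta_pos":[3.9,0,0.2],"spin":0,"hand":0},{"delta_pos":[3.8,0,0.3],"spin":0,"hand":0},{"delta_pos":[0,0,0],"spin":0,"hand":0},{"delta_pos":[0,0,0],"spin":0,"hand":0}]' | tail -2
python3 - <<'E'
from h import *
tcp()
c,T,P=cloud("scene");wheel(c,P,"pics/s2.png")
E
```

```text
grip_width: 0.0295
finger_force: 63.5
t 5.83 pump-hub mm [-18.5   1.9  82.2] yaw -3.98 F [-17.   14.4   4.7] w 29.5 T [ 2.1   3.34 -0.23]
grip_width: 0.0293
finger_force: 64.3
t 6.5 pump-hub mm [ 4.6  1.9 83.1] yaw -3.97 F [-19.1  14.6   5. ] w 29.3 T [2.13 3.38 0.1 ]
[(-180, 7, -7.2), (-170, 2, -10.7), (-160, 1, -10.8), (-150, 0, None), (-140, 0, None), (-130, 0, None), (-120, 0, None), (-110, 0, None), (-100, 0, None), (-90, 0, None), (-80, 3, -1.8), (-70, 5, -2.1), (-60, 3, -1.4), (-50, 0, None), (-40, 0, None), (-30, 0, None), (-20, 0, None), (-10, 0, None), (0, 2, -8.2), (10, 9, -2.7), (20, 7, -2.2), (30, 2, -2.5), (40, 0, None), (50, 0, None), (60, 0, None), (70, 0, None), (80, 0, None), (90, 9, 2.6), (100, 43, 0.7), (110, 46, -3.4), (120, 18, -7.0), (130, 15, -7.1), (140, 22, -6.7), (150, 23, -6.3), (160, 20, -7.0), (170, 12, -7.7)]
244 312 (90, 94, 3) [-0.10004578 -0.0299268  -0.10943208] [0.09889776 0.02445765 0.10838084]
```

```bash
python3 -m pendant '[{"delta_pos":[3.8,0,0.3],"spin":0,"hand":0},{"delta_pos":[3.9,0,0.5],"spin":0,"hand":0},{"delta_pos":[3.8,0,0.6],"spin":0,"hand":0},{"delta_pos":[0,0,0],"spin":0,"hand":0}]' | tail -1
python3 -c 'from h import *
tcp()'
python3 -m pendant '[{"delta_pos":[3.8,0,0.8],"spin":0,"hand":0},{"delta_pos":[3.7,0,1],"spin":0,"hand":0},{"delta_pos":[0,0,0],"spin":0,"hand":0},{"delta_pos":[0,0,0],"spin":0,"hand":0}]' | tail -1
python3 - <<'E'
from h import *
tcp()
c,T,P=cloud("scene");wheel(c,P,"pics/s3.png")
c,T,P=cloud("wrist");wheel(c,P,"pics/w3.png")
E
```

```text
finger_force: 64.2
t 6.88 pump-hub mm [15.1  1.9 81.9] yaw -3.99 F [-19.2  14.2   4.1] w 29.6 T [ 2.09  3.54 -0.31]
finger_force: 64.7
t 7.22 pump-hub mm [22.7  1.9 80.4] yaw -3.98 F [-24.2  13.7   7.9] w 28.8 T [2.22 4.13 0.04]
[(-180, 9, -7.6), (-170, 0, None), (-160, 2, -8.4), (-150, 6, -6.3), (-140, 4, -2.1), (-130, 0, None), (-120, 0, None), (-110, 0, None), (-100, 0, None), (-90, 0, None), (-80, 0, None), (-70, 8, -1.8), (-60, 10, -2.8), (-50, 15, -1.5), (-40, 1, 0.4), (-30, 0, None), (-20, 0, None), (-10, 0, None), (0, 0, None), (10, 0, None), (20, 1, -16.0), (30, 6, -2.7), (40, 2, -2.1), (50, 1, -9.3), (60, 0, None), (70, 0, None), (80, 0, None), (90, 0, None), (100, 8, 3.2), (110, 53, 1.5), (120, 48, -3.4), (130, 19, -6.3), (140, 20, -6.3), (150, 22, -6.7), (160, 19, -6.6), (170, 10, -7.0)]
244 312 (90, 94, 3) [-0.10065363 -0.02998235 -0.10863335] [0.0994331  0.02442495 0.10473516]
[(-180, 0, None), (-170, 0, None), (-160, 0, None), (-150, 0, None), (-140, 0, None), (-130, 0, None), (-120, 0, None), (-110, 0, None), (-100, 0, None), (-90, 0, None), (-80, 0, None), (-70, 0, None), (-60, 0, None), (-50, 0, None), (-40, 0, None), (-30, 0, None), (-20, 0, None), (-10, 0, None), (0, 0, None), (10, 0, None), (20, 0, None), (30, 0, None), (40, 0, None), (50, 0, None), (60, 0, None), (70, 0, None), (80, 0, None), (90, 0, None), (100, 0, None), (110, 0, None), (120, 0, None), (130, 0, None), (140, 0, None), (150, 0, None), (160, 0, None), (170, 0, None)]
221 103 (380, 223, 3) [-0.01858113 -0.02994799 -0.02478503] [0.09913542 0.02998971 0.10835785]
```

```bash
python3 -m pendant '[{"delta_pos":[0,0,0],"spin":0,"hand":100},{"delta_pos":[0,0,0],"spin":0,"hand":100},{"delta_pos":[0,0,0],"spin":0,"hand":100},{"delta_pos":[0,0,-20],"spin":0,"hand":100},{"delta_pos":[0,0,-35],"spin":0,"hand":100},{"delta_pos":[0,0,-35],"spin":0,"hand":100},{"delta_pos":[0,10,-35],"spin":0,"hand":100},{"delta_pos":[0,30,-20],"spin":0,"hand":100},{"delta_pos":[0,36,0],"spin":0,"hand":100},{"delta_pos":[0,36,0],"spin":0,"hand":100},{"delta_pos":[0,36,0],"spin":0,"hand":100},{"delta_pos":[0,36,0],"spin":0,"hand":100}]' | tail -1
python3 -m pendant '[{"delta_pos":[0,36,0],"spin":0,"hand":100},{"delta_pos":[0,0,0],"spin":0,"hand":100},{"delta_pos":[0,0,0],"spin":0,"hand":100}]' | tail -1
cat >> h.py <<'E'
def spokes(P):
    Q=(P-PO)@PR-HUB
    r=np.hypot(Q[...,0],Q[...,2]);th=np.degrees(np.arctan2(Q[...,0],Q[...,2]))
    # y of rim outer face as a check of the frame
    k=(r>.08)&(r<.098)&(Q[...,1]<-.008)&(Q[...,1]>-.025);print("rim face y",np.median(Q[...,1][k]))
    print("rim outer: zmax",np.nanmax(Q[...,2][(abs(Q[...,1])<.012)&(abs(Q[...,0])<.03)]))
    for r0 in(.035,.045,.055,.065):
        k=(r>r0)&(r<r0+.01)&(Q[...,1]>-.0075)&(Q[...,1]<-.0035);t=np.sort(th[k])
        g=np.split(t,np.where(np.diff(t)>6)[0]+1);print(r0,[(round(x[0]),round(x[-1]),round((x[0]+x[-1])/2,1),len(x)) for x in g if len(x)>5])
E
python3 - <<'E'
from h import *
tcp();c,T,P=cloud("wrist");spokes(P)
cv2.imwrite("pics/w4.png",cv2.convertScaleAbs(c["pixels"],alpha=1.8,beta=15))
E
```

```text
finger_force: 0.0
finger_force: 0.0
t 8.57 pump-hub mm [  26.4 -225.1  223.6] yaw -4.4 F [-0.   0.5 -0.1] w 85.3 T [ 0.05  0.   -0.04]
rim face y -0.014196187238045721
rim outer: zmax 0.05838520936143765
0.035 [(-68, -38, np.float64(-53.3), 158), (19, 47, np.float64(32.9), 198), (108, 136, np.float64(122.0), 142)]
0.045 [(-179, -174, np.float64(-176.5), 9), (-149, -134, np.float64(-141.6), 52), (-65, -42, np.float64(-53.7), 172), (22, 44, np.float64(32.9), 221), (112, 179, np.float64(145.5), 245)]
0.055 [(-145, -136, np.float64(-140.6), 54), (-64, -45, np.float64(-54.3), 176), (24, 42, np.float64(33.2), 234), (113, 126, np.float64(119.1), 113)]
0.065 [(-147, -137, np.float64(-141.9), 59), (-63, -46, np.float64(-54.7), 171), (27, 40, np.float64(33.5), 36), (115, 127, np.float64(121.2), 120)]
```

```bash
python3 -m pendant '[{"delta_pos":[-6.2,-32.2,0],"spin":0,"hand":100},{"delta_pos":[-6.2,-32.2,0],"spin":0,"hand":100},{"delta_pos":[-6.2,-32.2,0],"spin":0,"hand":100},{"delta_pos":[-6.2,-32.2,5],"spin":0,"hand":100},{"delta_pos":[-6.2,-32.2,5],"spin":0,"hand":100},{"delta_pos":[-6.2,-32.2,10],"spin":0,"hand":100},{"delta_pos":[-6.2,-32.2,20],"spin":0,"hand":100},{"delta_pos":[0,0,20],"spin":0,"hand":100},{"delta_pos":[0,0,20],"spin":0,"hand":100},{"delta_pos":[0,0,10],"spin":0,"hand":100},{"delta_pos":[0,0,0],"spin":0,"hand":100},{"delta_pos":[0,0,0],"spin":0,"hand":100}]' | tail -1
python3 -c 'from h import *
tcp()'
```

```text
finger_force: 0.0
t 9.62 pump-hub mm [-15.7   3.8 135.9] yaw -4.14 F [-0.2  0.4  0.7] w 85.2 T [ 0.01 -0.01 -0.  ]
```

```bash
python3 -m pendant '[{"delta_pos":[0,1.2,20],"spin":0,"hand":100},{"delta_pos":[0,0,20],"spin":0,"hand":100},{"delta_pos":[-1.5,0,11],"spin":0,"hand":100},{"delta_pos":[0,0,0],"spin":0,"hand":30},{"delta_pos":[0,0,0],"spin":0,"hand":20},{"delta_pos":[0,0,0],"spin":0,"hand":10},{"delta_pos":[0,0,0],"spin":0,"hand":0},{"delta_pos":[0,0,0],"spin":0,"hand":0},{"delta_pos":[0,0,0],"spin":0,"hand":0}]' | tail -1
python3 -c 'from h import *
tcp()'
python3 -m pendant '[{"delta_pos":[3.8,0,-0.7],"spin":0,"hand":0},{"delta_pos":[3.9,0,-0.5],"spin":0,"hand":0},{"delta_pos":[3.9,0,-0.3],"spin":0,"hand":0},{"delta_pos":[3.9,0,-0.1],"spin":0,"hand":0},{"delta_pos":[3.9,0,0.1],"spin":0,"hand":0},{"delta_pos":[0,0,0],"spin":0,"hand":0}]' | tail -1
python3 -c 'from h import *
tcp()'
python3 -m pendant '[{"delta_pos":[3.9,0,0.2],"spin":0,"hand":0},{"delta_pos":[3.9,0,0.4],"spin":0,"hand":0},{"delta_pos":[3.9,0,0.5],"spin":0,"hand":0},{"delta_pos":[3.8,0,0.7],"spin":0,"hand":0},{"delta_pos":[0,0,0],"spin":0,"hand":0},{"delta_pos":[0,0,0],"spin":0,"hand":0}]' | tail -1
python3 - <<'E'
from h import *
tcp();c,T,P=cloud("scene");wheel(c,P,"pics/s5.png")
E
```

```text
finger_force: 64.2
t 10.37 pump-hub mm [-16.5   2.   86.3] yaw -4.17 F [0.  0.1 5.2] w 29.1 T [-0.04  0.09  0.15]
finger_force: 66.5
t 10.87 pump-hub mm [-2.8  2.  87.1] yaw -4.22 F [-21.2  -0.1  13.4] w 29.1 T [0.28 3.96 0.53]
finger_force: 67.4
t 11.37 pump-hub mm [15.3  1.9 85.5] yaw -4.21 F [-12.    0.8   9.4] w 29.3 T [0.23 2.58 0.  ]
[(-180, 8, -7.6), (-170, 0, None), (-160, 2, -7.0), (-150, 11, -7.4), (-140, 17, -7.3), (-130, 17, -2.5), (-120, 2, -2.3), (-110, 0, None), (-100, 0, None), (-90, 0, None), (-80, 0, None), (-70, 0, None), (-60, 0, None), (-50, 2, -3.3), (-40, 1, -3.7), (-30, 0, None), (-20, 0, None), (-10, 0, None), (0, 0, None), (10, 0, None), (20, 0, None), (30, 5, -0.7), (40, 7, -2.8), (50, 6, -2.7), (60, 1, -1.8), (70, 0, None), (80, 0, None), (90, 0, None), (100, 0, None), (110, 0, None), (120, 25, 0.7), (130, 53, 1.2), (140, 39, -4.0), (150, 16, -7.1), (160, 17, -7.1), (170, 11, -7.0)]
244 312 (89, 94, 3) [-0.09970693 -0.02997162 -0.10909692] [0.09978647 0.02298905 0.10746229]
```

```bash
python3 -m pendant '[{"delta_pos":[2,0,0.4],"spin":0,"hand":0},{"delta_pos":[2,0,0.4],"spin":0,"hand":0},{"delta_pos":[0,0,0],"spin":0,"hand":0},{"delta_pos":[0,0,0],"spin":0,"hand":0}]' | tail -1
python3 -c 'from h import *
tcp()'
python3 -m pendant '[{"delta_pos":[0,0,0],"spin":0,"hand":100},{"delta_pos":[0,0,0],"spin":0,"hand":100},{"delta_pos":[0,0,0],"spin":0,"hand":100},{"delta_pos":[0,0,-20],"spin":0,"hand":100},{"delta_pos":[0,0,-35],"spin":0,"hand":100},{"delta_pos":[0,0,-35],"spin":0,"hand":100},{"delta_pos":[0,10,-35],"spin":0,"hand":100},{"delta_pos":[0,30,-20],"spin":0,"hand":100},{"delta_pos":[0,36,0],"spin":0,"hand":100},{"delta_pos":[0,36,0],"spin":0,"hand":100},{"delta_pos":[0,36,0],"spin":0,"hand":100},{"delta_pos":[0,36,0],"spin":0,"hand":100}]' | tail -1
python3 -m pendant '[{"delta_pos":[0,36,0],"spin":0,"hand":100},{"delta_pos":[0,0,0],"spin":0,"hand":100},{"delta_pos":[0,0,0],"spin":0,"hand":100}]' | tail -1
python3 - <<'E'
from h import *
tcp();c,T,P=cloud("wrist");spokes(P)
E
```

```text
finger_force: 68.0
t 11.75 pump-hub mm [17.7  2.  85. ] yaw -4.23 F [-21.4   1.6  12. ] w 29.1 T [ 0.46  4.01 -0.07]
finger_force: 0.0
finger_force: 0.0
t 13.0 pump-hub mm [  20.7 -220.4  226.1] yaw -4.37 F [-0.1  1.1 -0.9] w 85.6 T [ 0.01 -0.04  0.02]
rim face y -0.014168787969898636
rim outer: zmax 0.09665689524322496
0.035 [(-126, -112, np.float64(-118.8), 35), (-53, -22, np.float64(-37.4), 179), (35, 63, np.float64(49.0), 188), (125, 153, np.float64(139.1), 119)]
0.045 [(-151, -116, np.float64(-133.5), 120), (-48, -26, np.float64(-37.1), 182), (38, 61, np.float64(49.4), 215), (129, 180, np.float64(154.5), 189)]
0.055 [(-128, -118, np.float64(-123.0), 64), (-47, -28, np.float64(-37.7), 196), (40, 60, np.float64(50.0), 218), (131, 143, np.float64(137.0), 92)]
0.065 [(-130, -119, np.float64(-124.6), 74), (-45, -29, np.float64(-37.5), 124), (43, 58, np.float64(50.7), 56), (133, 144, np.float64(138.8), 96)]
```

```bash
python3 -m pendant '[{"delta_pos":[-7.8,-30,-8],"spin":0,"hand":100},{"delta_pos":[-7.8,-34.6,-8],"spin":0,"hand":100},{"delta_pos":[-7.8,-34.6,-8],"spin":0,"hand":100},{"delta_pos":[-7.8,-34.6,-8],"spin":0,"hand":100},{"delta_pos":[-7.8,-34.6,-8],"spin":0,"hand":100},{"delta_pos":[-7.8,-34.6,-8],"spin":0,"hand":100},{"delta_pos":[-7.8,-34.6,0],"spin":0,"hand":100},{"delta_pos":[-7.8,-34.6,0],"spin":0,"hand":100},{"delta_pos":[-7.8,-34.6,0],"spin":0,"hand":100},{"delta_pos":[-7.8,-34.6,0],"spin":0,"hand":100},{"delta_pos":[-7.8,-34.6,0],"spin":0,"hand":100},{"delta_pos":[-7.8,-34.6,0],"spin":0,"hand":100}]' | tail -1
python3 -m pendant '[{"delta_pos":[-7.8,-34.6,5],"spin":0,"hand":100},{"delta_pos":[-7.8,-34.6,5],"spin":0,"hand":100},{"delta_pos":[-7.8,-34.6,10],"spin":0,"hand":100},{"delta_pos":[-7.8,-34.6,15],"spin":0,"hand":100},{"delta_pos":[-7.8,-34.6,15],"spin":0,"hand":100},{"delta_pos":[-7.8,-34.6,15],"spin":0,"hand":100},{"delta_pos":[-7.8,-34.6,15],"spin":0,"hand":100},{"delta_pos":[-7.8,-34.6,15],"spin":0,"hand":100},{"delta_pos":[0,0,0],"spin":0,"hand":100},{"delta_pos":[0,0,0],"spin":0,"hand":100}]' | tail -7
cat >> h.py <<'E'
def cap(P,box=None):
    z=P[...,2];m=(np.hypot(P[...,0]-.436,P[...,1]-.3355)<.065)
    f=m&(abs(z-.016)<.004);C,r=cv2.minEnclosingCircle((P[f][:,:2]*1000).astype(np.float32))
    l=(m&(z>.033)&(z<.045)).astype(np.uint8);n,L,st,ce=cv2.connectedComponentsWithStats(l)
    i=np.argsort(-st[1:,4])[:2]+1;cc=[np.median(P[L==k],0) for k in i];d=cc[1]-cc[0]
    R=cv2.minAreaRect((P[np.isin(L,i)][:,:2]*1000).astype(np.float32))
    print("flange",C,r,"lug centres",np.round(cc,4).tolist(),"axis deg",np.degrees(np.arctan2(d[1],d[0])),"rect",R,cv2.boxPoints(R).round(0).tolist())
E
python3 - <<'E'
from h import *
c,T,P=cloud("wrist");cap(P);cv2.imwrite("pics/c1.png",c["pixels"])
E
```

```text
finger_force: 0.0
time_s: 14.88
tool_pos: [0.4809, 0.336, 0.3]
orientation: [[0.998, -0.067, -0.002], [-0.067, -0.998, -0.001], [-0.002, 0.001, -1.0]]
wrist_force: [0.6, -1.5, -0.3]
grip_width: 0.0854
finger_force: 0.0
flange (435.435791015625, 336.2979431152344) 42.97301483154297 lug centres [[0.4503, 0.3493, 0.0383], [0.4224, 0.3234, 0.0384]] axis deg -137.04746072153776 rect ((435.4689025878906, 336.3691101074219), (45.59602737426758, 27.993694305419922), 42.91682052612305) [[409.0, 331.0], [428.0, 311.0], [462.0, 342.0], [443.0, 362.0]]
```

View pics/c1.png

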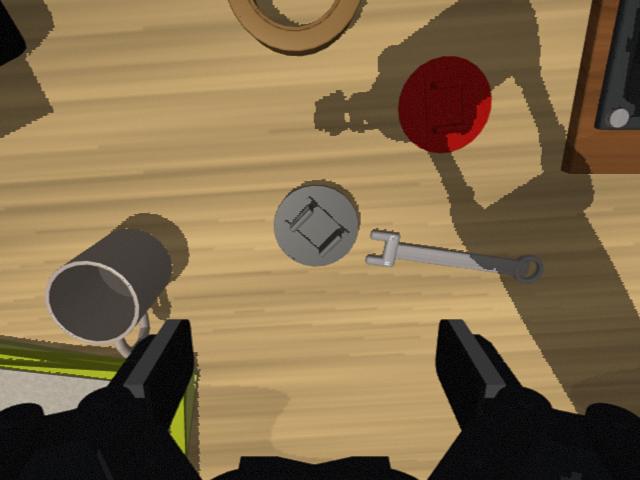

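The view shows the grey cap at (316,225) with its lug axis on the diagonal. The spanner and mug are clear of it.

```bash
python3 -c 'from h import *
s=manip.observe();print(np.round(s["q"],3),manip.nose_length)'
```

```text
[ 0.549  0.073  1.156 -0.     1.913  2.19 ] 0.017
```

```bash
python3 -m pendant '[{"delta_pos":[-22.6,1.4,10],"spin":0,"hand":100},{"delta_pos":[-22.6,1.4,10],"spin":0,"hand":100},{"delta_pos":[0,0,10],"spin":-6.83,"hand":100},{"delta_pos":[0,0,10],"spin":-6.83,"hand":100},{"delta_pos":[0,0,10],"spin":-6.83,"hand":100},{"delta_pos":[0,0,10],"spin":-6.83,"hand":100},{"delta_pos":[0,0,10],"spin":-6.83,"hand":100},{"delta_pos":[0,0,10],"spin":-6.83,"hand":100},{"delta_pos":[0,0,10],"spin":-6.83,"hand":100},{"delta_pos":[0,0,10],"spin":-6.83,"hand":100},{"delta_pos":[0,0,10],"spin":-6.83,"hand":100},{"delta_pos":[0,0,10],"spin":-6.83,"hand":100}]' | tail -1
python3 -m pendant '[{"delta_pos":[0,0,10],"spin":-6.83,"hand":80},{"delta_pos":[0,0,10],"spin":-6.83,"hand":80},{"delta_pos":[0,0,10],"spin":-6.83,"hand":80},{"delta_pos":[0,0,10],"spin":-6.83,"hand":80},{"delta_pos":[0,0,10],"spin":-6.83,"hand":80},{"delta_pos":[0,0,10],"spin":-6.83,"hand":80},{"delta_pos":[0,0,0],"spin":-6.83,"hand":80},{"delta_pos":[0,0,0],"spin":-6.83,"hand":80},{"delta_pos":[0,0,0],"spin":-6.83,"hand":80},{"delta_pos":[0,0,0],"spin":-6.83,"hand":80},{"delta_pos":[0,0,0],"spin":0,"hand":80},{"delta_pos":[0,0,0],"spin":0,"hand":80}]' | tail -7
python3 - <<'E'
from h import *
c,T,P=cloud("wrist");tcp();cap(P);s=manip.observe();R=np.array(s["orientation"])
print("offset of cap in tool mm",(np.array([.4355,.3363,.027])-s["tool_pos"])@R*1e3)
E
```

```text
finger_force: 0.0
time_s: 16.93
tool_pos: [0.4385, 0.3335, 0.1228]
orientation: [[-0.671, 0.741, 0.002], [0.741, 0.671, 0.001], [-0.001, 0.002, -1.0]]
wrist_force: [-0.4, 0.2, 0.2]
grip_width: 0.0683
finger_force: 0.0
t 16.98 pump-hub mm [-176.6  467.2    2.5] yaw 132.16 F [-0.5 -0.1 -0.4] w 68.2 T [0.   0.03 0.02]
flange (435.45904541015625, 336.59759521484375) 43.089813232421875 lug centres [[0.4205, 0.3245, 0.0385], [0.4484, 0.3508, 0.0385]] axis deg 43.35278816861573 rect ((435.18939208984375, 336.76336669921875), (45.76976776123047, 28.29474449157715), 43.094173431396484) [[409.0, 331.0], [428.0, 311.0], [462.0, 342.0], [442.0, 363.0]]
offset of cap in tool mm [ 3.94767084 -0.46577681 95.47214308]
```

```bash
python3 -m pendant '[{"delta_pos":[2,-0.2,10],"spin":-0.8,"hand":80},{"delta_pos":[2,-0.2,20],"spin":0,"hand":80},{"delta_pos":[0,0,20],"spin":0,"hand":80},{"delta_pos":[0,0,20],"spin":0,"hand":80},{"delta_pos":[0,0,11],"spin":0,"hand":80},{"delta_pos":[0,0,0],"spin":0,"hand":80},{"delta_pos":[0,0,0],"spin":0,"hand":0},{"delta_pos":[0,0,0],"spin":0,"hand":0},{"delta_pos":[0,0,0],"spin":0,"hand":0},{"delta_pos":[0,0,0],"spin":0,"hand":0},{"delta_pos":[0,0,0],"spin":0,"hand":0}]'
python3 -m pendant '[{"delta_pos":[0,0,-10],"spin":0,"hand":0},{"delta_pos":[0,0,-20],"spin":0,"hand":0},{"delta_pos":[0,0,-30],"spin":0,"hand":0},{"delta_pos":[0,0,-35],"spin":0,"hand":0},{"delta_pos":[0,0,-35],"spin":0,"hand":0},{"delta_pos":[0,0,-35],"spin":0,"hand":0},{"delta_pos":[0,0,-35],"spin":0,"hand":0},{"delta_pos":[0,0,-35],"spin":0,"hand":0},{"delta_pos":[0,0,-35],"spin":0,"hand":0},{"delta_pos":[0,0,-35],"spin":0,"hand":0},{"delta_pos":[0,0,-20],"spin":0,"hand":0},{"delta_pos":[0,0,0],"spin":0,"hand":0}]'
python3 - <<'E'
from h import *
c,T,P=cloud("wrist");cv2.imwrite("pics/c2.png",c["pixels"]);np.savez("pics/c2.npz",P=P,T=T)
E
```

```text
time_s: 17.9
tool_pos: [0.4363, 0.3376, 0.0445]
orientation: [[-0.685, 0.729, 0.004], [0.729, 0.685, 0.003], [-0.001, 0.005, -1.0]]
wrist_force: [-2.9, -2.2, 10.3]
grip_width: 0.0252
finger_force: 62.0
time_s: 18.9
tool_pos: [0.435, 0.3367, 0.3732]
orientation: [[-0.685, 0.729, 0.01], [0.729, 0.685, 0.007], [-0.002, 0.012, -1.0]]
wrist_force: [0.1, -0.5, -0.4]
grip_width: 0.0254
finger_force: 59.6
```

View pics/c2.png

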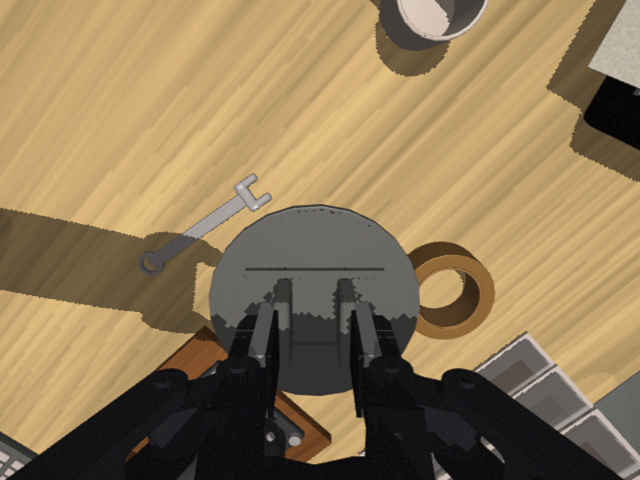

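Cap gripped: the flange is centred at about (315,300) and looks level, but the fingertips seem very close to it.

Run:
```python
from h import *
P=np.load("pics/c2.npz")["P"];T=np.load("pics/c2.npz")["T"]
s=manip.observe();R=np.array(s["orientation"]);p=np.array(s["tool_pos"]);Q=(P-p)@R*1e3
np.set_printoptions(precision=2,suppress=True)
F=Q[215:260,250:390].reshape(-1,3);F=F[abs(F[:,2]-np.nanmedian(F[:,2]))<4]
A=np.c_[F[:,:2],np.ones(len(F))];co=np.linalg.lstsq(A,F[:,2],rcond=None)[0];print("flange z in tool at TCP",co[2],"slopes deg",np.degrees(np.arctan(co[:2])),F[:,0].min(),F[:,0].max())
for u in(275,280,285,290,340,345,350):
    print(u,Q[280:300:5,u].tolist())
G=Q[...,2];m=(abs(Q[...,0])<60)&(abs(Q[...,1])<60)&(abs(G-co[2])<6);m[:, :200]=0
(C,r)=cv2.minEnclosingCircle(Q[m&(abs(G-co[2])<4)][:,:2].astype(np.float32));print("flange centre in tool",C,r)
print("z hist near lugs",np.histogram(G[(abs(Q[...,1])<25)&(abs(Q[...,0])<20)&(G>-40)&(G<40)],bins=16,range=(-40,40)))
```

```text
flange z in tool at TCP 24.420368901360135 slopes deg [ 0.06 -0.03] 20.494546927758552 39.27690998752615
275 [[12.392807382398153, -16.582650668532988, 24.0948709405919], [10.018972852140092, -16.692099615364548, 24.554406086191985], [11.715502868249358, -15.96492970060137, 16.438774692822257], [13.588439865093521, -15.238790023646217, 8.398956047872732]]
280 [[13.615124769025924, -14.38235292184506, 21.368188015573814], [13.570712403652305, -14.060272043610468, 16.891013424194234], [14.11753983661464, -13.649940375950838, 11.406380637330303], [13.645247949500074, -13.436175338142373, 8.273948398602462]]
285 [[14.026836975066933, -12.379986365620987, 20.442790444847926], [13.696462939488, -12.15337058043786, 16.609745612506636], [13.434281131561736, -11.928163128403337, 12.824896993280321], [13.37588709603777, -11.684388896717705, 8.811085272577845]]
290 [[13.815629102339688, -10.481928500574238, 20.90134983263522], [13.364993180716583, -10.311270282642477, 17.313494774915032], [13.304417716698577, -10.101376198430529, 13.086350799406897], [12.853920328497583, -9.948807817566125, 9.8
[... 390 characters left out ...]
3.887719817469353, 10.101789889719257, 11.757472042262428], [13.857782230053152, 9.80888270979204, 7.717181976078761]]
350 [[13.800490295531628, 12.693070493051993, 20.80687788459306], [13.620543290463408, 12.348440168497826, 16.638926002376547], [13.44287051800591, 12.020991465219957, 12.676684058131913], [13.476091733996576, 11.668533554961623, 8.481678660802597]]
flange centre in tool (-0.25278207659721375, -0.8693838119506836) 43.14578628540039
z hist near lugs (array([1096, 1300,  882, 1229,  835,  803,  704,  660, 2150,  494,  317,
        281, 5890,  755,    0,    0]), array([-40., -35., -30., -25., -20., -15., -10.,  -5.,   0.,   5.,  10.,
        15.,  20.,  25.,  30.,  35.,  40.]))
```

```bash
python3 -m pendant '[{"delta_pos":[0,0,35],"spin":0,"hand":0},{"delta_pos":[0,0,40],"spin":0,"hand":0},{"delta_pos":[0,0,40],"spin":0,"hand":0},{"delta_pos":[0,0,40],"spin":0,"hand":0},{"delta_pos":[0,0,40],"spin":0,"hand":0},{"delta_pos":[0,0,40],"spin":0,"hand":0},{"delta_pos":[0,0,40],"spin":0,"hand":0},{"delta_pos":[0,0,25],"spin":0,"hand":0},{"delta_pos":[0,0,16],"spin":0,"hand":0},{"delta_pos":[0,0,6],"spin":0,"hand":0},{"delta_pos":[0,0,0],"spin":0,"hand":0},{"delta_pos":[0,0,0],"spin":0,"hand":0}]'
```

```text
time_s: 19.95
tool_pos: [0.4332, 0.3355, 0.0445]
orientation: [[-0.685, 0.729, -0.003], [0.729, 0.685, -0.002], [0.0, -0.004, -1.0]]
wrist_force: [-9.3, -6.4, 16.0]
grip_width: 0.0254
finger_force: 63.2
```

```bash
python3 -m pendant '[{"delta_pos":[0,0,-4],"spin":0,"hand":60},{"delta_pos":[0,0,0],"spin":0,"hand":70},{"delta_pos":[0,0,0],"spin":0,"hand":70},{"delta_pos":[0,0,-7],"spin":0,"hand":70},{"delta_pos":[0,0,0],"spin":0,"hand":70},{"delta_pos":[0,0,0],"spin":0,"hand":70}]'
python3 - <<'E'
from h import *
c,T,P=cloud("wrist");s=manip.observe();R=np.array(s["orientation"]);p=np.array(s["tool_pos"]);Q=(P-p)@R*1e3
F=Q[205:262,230:400].reshape(-1,3);k=abs(F[:,2]-np.nanmedian(F[:,2]))<4;print("flange z tool",np.nanmedian(F[:,2]),"world",p[2]-np.nanmedian(F[:,2])/1e3)
G=Q[...,2];(C,r)=cv2.minEnclosingCircle(Q[abs(G-np.nanmedian(F[:,2]))<3][:,:2].astype(np.float32));print(C,r)
E
```

```text
time_s: 20.45
tool_pos: [0.4351, 0.3368, 0.0547]
orientation: [[-0.685, 0.729, 0.001], [0.729, 0.685, 0.001], [-0.0, 0.001, -1.0]]
wrist_force: [0.7, -0.5, -0.4]
grip_width: 0.0598
finger_force: 0.0
flange z tool 37.702902293480406 world 0.01671318775217321
(-33.51841354370117, 62.52670669555664) 114.83804321289062
```

```bash
python3 -m pendant '[{"delta_pos":[0,0,4.5],"spin":0,"hand":60},{"delta_pos":[0,0,0],"spin":0,"hand":0},{"delta_pos":[0,0,0],"spin":0,"hand":0},{"delta_pos":[0,0,0],"spin":0,"hand":0},{"delta_pos":[0,0,0],"spin":0,"hand":0},{"delta_pos":[0,0,0],"spin":0,"hand":0}]'
python3 -m pendant '[{"delta_pos":[0,0,-10],"spin":0,"hand":0},{"delta_pos":[0,0,-20],"spin":0,"hand":0},{"delta_pos":[0,0,-30],"spin":0,"hand":0},{"delta_pos":[0,0,-40],"spin":0,"hand":0},{"delta_pos":[0,0,-40],"spin":0,"hand":0},{"delta_pos":[0,0,-40],"spin":0,"hand":0},{"delta_pos":[0,0,-40],"spin":0,"hand":0},{"delta_pos":[0,0,-40],"spin":0,"hand":0},{"delta_pos":[0,0,-35],"spin":0,"hand":0},{"delta_pos":[0,0,-15],"spin":0,"hand":0},{"delta_pos":[0,0,0],"spin":0,"hand":0},{"delta_pos":[0,0,0],"spin":0,"hand":0}]'
cat >> h.py <<'E'
def held(name=None):
    s=manip.observe();R=np.array(s["orientation"]);p=np.array(s["tool_pos"]);c,T,P=cloud("wrist")
    Q=(P-p)@R*1e3
    if name: cv2.imwrite(name,c["pixels"])
    F=Q[225:262,255:375].reshape(-1,3);F=F[abs(F[:,2]-np.nanmedian(F[:,2]))<8]
    A=np.c_[F[:,:2],np.ones(len(F))];co=np.linalg.lstsq(A,F[:,2],rcond=None)[0]
    print("flange z in tool at TCP",co[2],"slopes deg x,y",np.degrees(np.arctan(co[:2])),"res",np.std(A@co-F[:,2]),F.min(0),F.max(0))
    return Q
E
python3 - <<'E'
from h import *
Q=held("pics/c3.png");print(np.round(Q[270:300:4,285],1).tolist())
E
```

```text
time_s: 21.0
tool_pos: [0.4351, 0.3368, 0.0515]
orientation: [[-0.685, 0.729, 0.001], [0.729, 0.685, 0.001], [-0.0, 0.001, -1.0]]
wrist_force: [-2.7, -2.1, 9.2]
grip_width: 0.0235
finger_force: 61.3
time_s: 22.0
tool_pos: [0.4351, 0.3367, 0.36]
orientation: [[-0.685, 0.729, 0.001], [0.729, 0.685, 0.001], [-0.0, 0.001, -1.0]]
wrist_force: [-0.6, -0.7, -1.2]
grip_width: 0.024
finger_force: 59.1
flange z in tool at TCP 34.83862095572806 slopes deg x,y [-0.12607187 -0.01345289] res 0.5970149307230844 [ 16.95952906 -25.39563309  32.64906134] [33.29371683 23.20724176 37.03501253]
[[15.1, -12.9, 31.2], [13.6, -12.9, 30.5], [14.0, -12.6, 25.7], [13.7, -12.4, 22.6], [14.1, -12.1, 18.2], [13.4, -12.0, 16.3], [13.2, -11.8, 13.4], [11.6, -11.8, 13.4]]
```

```bash
python3 -m pendant '[{"delta_pos":[0,0,-5],"spin":-7.15,"hand":0},{"delta_pos":[0,0,-5],"spin":-7.15,"hand":0},{"delta_pos":[0,0,-5],"spin":-7.15,"hand":0},{"delta_pos":[0,0,-5],"spin":-7.15,"hand":0},{"delta_pos":[0,0,-5],"spin":-7.15,"hand":0},{"delta_pos":[0,0,-5],"spin":-7.15,"hand":0},{"delta_pos":[0,0,0],"spin":0,"hand":0}]' | tail -1
python3 -m pendant '[{"delta_pos":[-4.7,-32.6,0],"spin":0,"hand":0},{"delta_pos":[-4.7,-32.6,0],"spin":0,"hand":0},{"delta_pos":[-4.7,-32.6,0],"spin":0,"hand":0},{"delta_pos":[-4.7,-32.6,0],"spin":0,"hand":0},{"delta_pos":[-4.7,-32.6,0],"spin":0,"hand":0},{"delta_pos":[-4.7,-32.6,0],"spin":0,"hand":0},{"delta_pos":[0,0,0],"spin":0,"hand":0},{"delta_pos":[0,0,0],"spin":0,"hand":0},{"delta_pos":[0,0,0],"spin":0,"hand":0}]'
cat >> h.py <<'E'
def mouth(P):
    m=(P[...,2]>.235)&(np.hypot(P[...,0]-.465,P[...,1]-.009)<.075)&(P[...,2]<.33)
    n=np.r_[-np.sin(.663)*PR[:2,0],np.cos(.663)];h=P@n
    hm=np.r_[.4649,.0088,.2839]@n;R=m&(abs(h-hm)<.004);Q=P[R]
    if len(Q)<50: print("few",len(Q));return
    A=np.c_[Q[:,:2],np.ones(len(Q))];co=np.linalg.lstsq(A,Q[:,2],rcond=None)[0];nn=np.r_[-co[:2],1];nn/=np.linalg.norm(nn)
    e1=PR[:,1];e2=np.cross(n,e1);c0=Q.mean(0);q=(np.c_[(Q-c0)@e1,(Q-c0)@e2]*1e3).astype(np.float32)
    (cx,cy),r=cv2.minEnclosingCircle(q);ce=c0+e1*cx/1e3+e2*cy/1e3
    print("n",len(Q),"tilt",np.degrees(np.arccos(nn[2])),"az",np.degrees(np.arctan2(nn[1],nn[0])),"centre",np.round(ce,4),"r",r)
E
python3 - <<'E'
from h import *
c,T,P=cloud("wrist");cv2.imwrite("pics/m1.png",c["pixels"]);mouth(P)
for n in("scene","top"):
    c,T,P=cloud(n);mouth(P)
held()
E
```

```text
finger_force: 59.1
time_s: 23.38
tool_pos: [0.4497, 0.1398, 0.3882]
orientation: [[-0.998, 0.07, -0.002], [0.07, 0.998, -0.0], [0.002, -0.0, -1.0]]
wrist_force: [-0.9, -1.1, -0.3]
grip_width: 0.0238
finger_force: 59.2
n 5793 tilt 37.99297499630801 az 176.14642771272426 centre [0.4644 0.0101 0.2834] r 41.74614715576172
n 196 tilt 37.81470898517598 az 175.86156016283164 centre [0.4668 0.0114 0.2835] r 43.86397171020508
n 244 tilt 37.94837018122879 az 176.62508581112527 centre [0.4679 0.0098 0.2855] r 43.12910842895508
flange z in tool at TCP 34.75459227744554 slopes deg x,y [-0.01101118 -0.00955995] res 0.5936087860230107 [ 17.78318705 -25.18312226  32.16058169] [34.03174254 23.37178069 36.77051373]
```

View pics/m1.png

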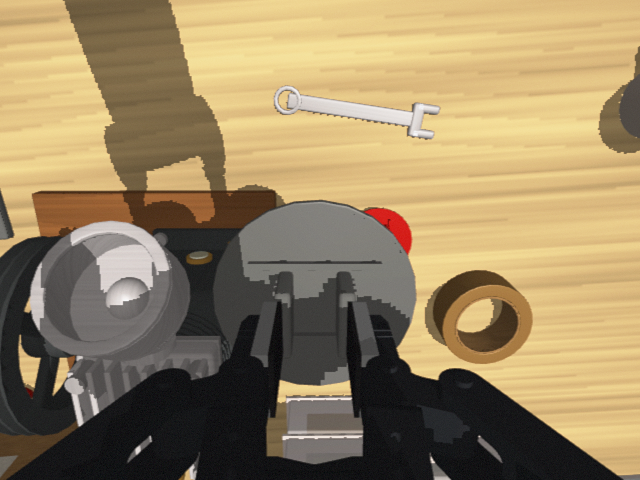

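Mouth centre is about (0.4646, 0.0097, 0.2837), with tilt and azimuth as expected. The cup rim is at (110,300) in the image and the cap is level in hand.

Run:
```python
from h import *
Q=held();z=Q[...,2];m=(abs(z-34.8)<2.5);m[:195]=0;m[392:]=0;m[:,:205]=0;m[:,425:]=0
ct=max(cv2.findContours(m.astype(np.uint8),0,1)[0],key=cv2.contourArea)[:,0]
E=np.array([Q[v,u] for u,v in ct if v<300 ]);r=np.hypot(E[:,0],E[:,1]);E=E[(r>38)&(r<48)]
A=np.c_[2*E[:,:2],np.ones(len(E))];s=np.linalg.lstsq(A,(E[:,:2]**2).sum(1),rcond=None)[0];print("cap centre in tool",s[:2],np.sqrt(s[2]+s[0]**2+s[1]**2),len(E))
o=manip.observe();R=np.array(o["orientation"]);M=np.array([.4646,.0097,.2837]);print("M in tool",(M-o["tool_pos"])@R*1e3)
```

```text
flange z in tool at TCP 34.84450805809119 slopes deg x,y [-0.17271595 -0.03531796] res 0.6047707119802298 [ 17.81417447 -25.07932783  32.45189148] [34.08806151 23.46095279 37.17568756]
cap centre in tool [ 0.87973171 -0.82237392] 42.39884055471378 290
M in tool [ -23.6544277  -129.52418478  105.68078979]
```

```bash
python3 -m pendant '[{"delta_pos":[-3.2,-25.7,0],"spin":0,"hand":0},{"delta_pos":[-3.2,-25.7,0],"spin":0,"hand":0},{"delta_pos":[-3.2,-25.7,0],"spin":0,"hand":0},{"delta_pos":[-3.2,-25.7,0],"spin":0,"hand":0},{"delta_pos":[-3.2,-25.7,0],"spin":0,"hand":0},{"delta_pos":[0,0,15],"spin":0,"hand":0},{"delta_pos":[0,0,15],"spin":0,"hand":0},{"delta_pos":[0,0,0],"spin":0,"hand":0},{"delta_pos":[0,0,0],"spin":0,"hand":0},{"delta_pos":[0,0,0],"spin":0,"hand":0}]' | tail -1
cat >> h.py <<'E'
def st():
    o=manip.observe();R=np.array(o["orientation"]);M=np.array([.4646,.0097,.2837]);q=(o["tool_pos"]-M)@PR*1e3
    print("t",round(o["time_s"],2),"TCP rel M pump axes",np.round(q,1),"yaw",np.round(np.degrees(np.arctan2(R[1,0],R[0,0])),2),"tiltcol",np.round(R[:,2],3),"F pump",np.round(np.array(o["wrist_force"])@PR,1),"T",np.round(o["ft_torque"],2),"w",round(o["grip_width"]*1e3,1))
E
python3 -c 'from h import *
st();held()'
```

```text
finger_force: 59.2
t 24.47 TCP rel M pump axes [-7.6  0.6 76.8] yaw 176.18 tiltcol [ 0.001  0.    -1.   ] F pump [ 0.3 -0.6 -1. ] T [0.03 0.01 0.03] w 23.9
flange z in tool at TCP 34.797567394310924 slopes deg x,y [-0.11251003 -0.1303621 ] res 0.6138182852105237 [ 17.81999018 -25.0328165   32.26746457] [34.1010046  23.46497859 36.68805207]
```

```bash
python3 -m pendant '[{"delta_pos":[0,0,6],"spin":0,"hand":0},{"delta_pos":[0,0,6.5],"spin":0,"hand":0},{"delta_pos":[1.4,0,3.7],"spin":0,"hand":0},{"delta_pos":[1.4,0,3.8],"spin":0,"hand":0},{"delta_pos":[0.8,0,4],"spin":0,"hand":0},{"delta_pos":[0,0,0],"spin":0,"hand":0},{"delta_pos":[0,0,0],"spin":0,"hand":0}]' | tail -1
python3 -c 'from h import *
st();held()'
```

```text
finger_force: 62.0
t 25.1 TCP rel M pump axes [-11.4   0.2  54.8] yaw 176.14 tiltcol [ 0.005 -0.    -1.   ] F pump [-2.8 -0.9 11. ] T [ 0.03 -0.    0.03] w 24.2
flange z in tool at TCP 35.00398584335132 slopes deg x,y [11.28046238 -0.1775624 ] res 0.6411938076764059 [ 16.35102007 -25.80406418  36.62660885] [31.9902137  23.99991817 43.4502582 ]
```

```bash
python3 -m pendant '[{"delta_pos":[0.6,0,3.9],"spin":0,"hand":0},{"delta_pos":[0.2,0,4],"spin":0,"hand":0},{"delta_pos":[0,0,4],"spin":0,"hand":0},{"delta_pos":[0,0,4],"spin":0,"hand":0},{"delta_pos":[0,0,0],"spin":0,"hand":0},{"delta_pos":[0,0,0],"spin":0,"hand":0}]' | tail -1
python3 -c 'from h import *
st();held()'
```

```text
finger_force: 64.6
t 25.65 TCP rel M pump axes [-13.2   0.2  38.2] yaw 176.15 tiltcol [ 0.001  0.    -1.   ] F pump [-9.5  0.5  9. ] T [0.09 0.88 0.05] w 23.4
flange z in tool at TCP 38.674997980512124 slopes deg x,y [33.2954266 -0.1299377] res 0.7542829930292164 [ 12.8479451  -27.21931398  45.72207423] [25.72048231 25.74273214 56.30801881]
```

```bash
python3 -m pendant '[{"delta_pos":[-0.4,0,2],"spin":0,"hand":0},{"delta_pos":[-0.8,0,2],"spin":0,"hand":0},{"delta_pos":[-1,0,1.3],"spin":0,"hand":0},{"delta_pos":[0,0,0],"spin":0,"hand":0},{"delta_pos":[0,0,0],"spin":0,"hand":0}]' | tail -1
cat >> h.py <<'E'
def capM(Q):
    s=manip.observe();R=np.array(s["orientation"]);p=np.array(s["tool_pos"]);M=np.array([.4646,.0097,.2837])
    W=((Q/1e3)@R.T+p-M)@PR*1e3
    n=np.array([-np.sin(.663),0,np.cos(.663)]);t=np.array([np.cos(.663),0,np.sin(.663)])
    h=W@n;a=W@t;b=W[...,1]
    k=(h>-3)&(h<9)&(np.hypot(a,b)<60);k[:190]=0;k[400:]=0
    ct=max(cv2.findContours(k.astype(np.uint8),0,1)[0],key=cv2.contourArea)[:,0]
    E=np.array([(a[v,u],b[v,u],h[v,u]) for u,v in ct if v<275]);r=np.hypot(E[:,0],E[:,1]);E=E[(r>36)&(r<50)]
    A=np.c_[2*E[:,:2],np.ones(len(E))];q=np.linalg.lstsq(A,(E[:,:2]**2).sum(1),rcond=None)[0]
    print("cap circle in mouth frame t,y",q[:2].round(1),"r",np.sqrt(q[2]+q[0]**2+q[1]**2).round(1),len(E),"flange h med",np.nanmedian(h[225:262,255:375]).round(1))
E
python3 -c 'from h import *
st();capM(held("pics/f1.png"))'
```

```text
finger_force: 67.6
t 26.12 TCP rel M pump axes [-12.7   0.3  35.2] yaw 176.16 tiltcol [-0.  0. -1.] F pump [-17.8   0.8  18.8] T [ 0.19  2.56 -0.04] w 24.0
flange z in tool at TCP 39.96366306190457 slopes deg x,y [ 3.74961781e+01 -6.61558753e-03] res 0.7682968445895185 [ 11.83508892 -27.51693824  47.80101119] [23.01321635 25.92965367 58.39551623]
cap circle in mouth frame t,y [ 1.1 -0.5] r 42.5 165 flange h med 3.6
```

View pics/f1.png

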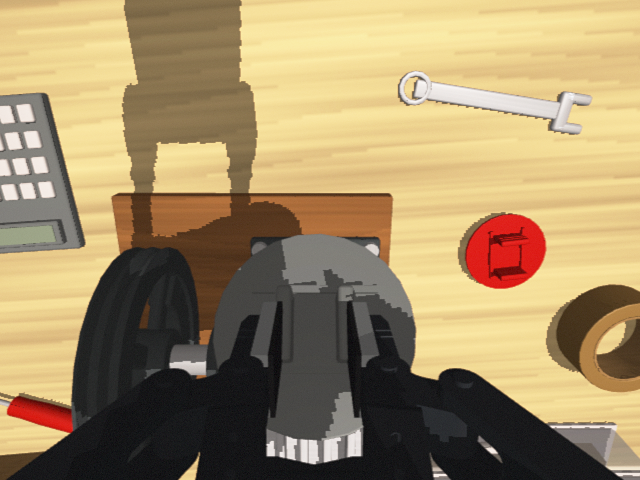

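The cap covers the mouth at (315,330), with tilt 37.5° and the flange at rim height, so it is seated. I'll press lightly and then release.

```bash
python3 -m pendant '[{"delta_pos":[-0.6,0,0.8],"spin":0,"hand":0},{"delta_pos":[0,0,0],"spin":0,"hand":0},{"delta_pos":[0,0,0],"spin":0,"hand":70},{"delta_pos":[0,0,0],"spin":0,"hand":75},{"delta_pos":[0,0,0],"spin":0,"hand":75},{"delta_pos":[0,0,0],"spin":0,"hand":75}]' | tail -2
python3 -c 'from h import *
st();capM(held("pics/f2.png"))'
```

```text
grip_width: 0.0641
finger_force: 0.0
t 26.67 TCP rel M pump axes [-9.2  0.1 29.8] yaw 176.13 tiltcol [ 0. -0. -1.] F pump [-0.5  0.8 -0.5] T [-0.03  0.02  0.07] w 64.1
flange z in tool at TCP 32.05084278557505 slopes deg x,y [37.01279304  0.05617766] res 0.7648984165428807 [ 14.30753657 -26.81403808  41.76933753] [28.62089884 25.05373673 54.25085587]
cap circle in mouth frame t,y [-1.8 -0.7] r 42.5 187 flange h med 4.0
```

```bash
python3 -m pendant '[{"delta_pos":[0,0,-8],"spin":0,"hand":75},{"delta_pos":[2,0,-15],"spin":0,"hand":80},{"delta_pos":[4,0,-25],"spin":0,"hand":80},{"delta_pos":[0,0,-35],"spin":0,"hand":80},{"delta_pos":[-10,0,-35],"spin":0,"hand":80},{"delta_pos":[-20,0,-30],"spin":0,"hand":80},{"delta_pos":[-20,0,0],"spin":0,"hand":80},{"delta_pos":[-20,0,0],"spin":0,"hand":80},{"delta_pos":[0,0,0],"spin":0,"hand":80},{"delta_pos":[0,0,0],"spin":0,"hand":80},{"delta_pos":[0,0,0],"spin":0,"hand":80}]' | tail -5
python3 - <<'E'
from h import *
c,T,P=cloud("wrist");cv2.imwrite("pics/f3.png",c["pixels"]);st()
M=np.array([.4646,.0097,.2837]);W=(P-M)@PR*1e3
n=np.array([-np.sin(.663),0,np.cos(.663)]);t=np.array([np.cos(.663),0,np.sin(.663)])
h=W@n;a=W@t;b=W[...,1];rr=np.hypot(a,b)
f=(rr<46)&(abs(h-4)<3);A=np.c_[a[f],b[f],np.ones(f.sum())];co=np.linalg.lstsq(A,h[f],rcond=None)[0];print("flange h",co[2],"tilt err deg",np.degrees(co[:2]))
(C,r)=cv2.minEnclosingCircle(np.c_[a[f],b[f]].astype(np.float32));print("centre t,y",C,r)
l=(rr<35)&(h>20)&(h<32);print("lugs y",np.percentile(b[l],[0.5,99.5]),"h",np.percentile(h[l],[50,99]),l.sum())
E
```

```text
tool_pos: [0.519, 0.006, 0.4617]
orientation: [[-0.998, 0.068, -0.001], [0.068, 0.998, 0.0], [0.001, 0.0, -1.0]]
wrist_force: [1.0, -0.3, 0.5]
grip_width: 0.0682
finger_force: 0.0
t 27.68 TCP rel M pump axes [ 54.2   0.  178.5] yaw 176.12 tiltcol [ 0. -0. -1.] F pump [-0.5  0.8  0.2] T [-0.02  0.04 -0.04] w 68.2
flange h 4.330000374091057 tilt err deg [-0.06904884 -0.06739427]
centre t,y (-1.8751709461212158, -0.8336389064788818) 43.340450286865234
lugs y [-23.26466702  22.16026341] h [25.83315569 27.44421121] 861
```

View pics/f3.png

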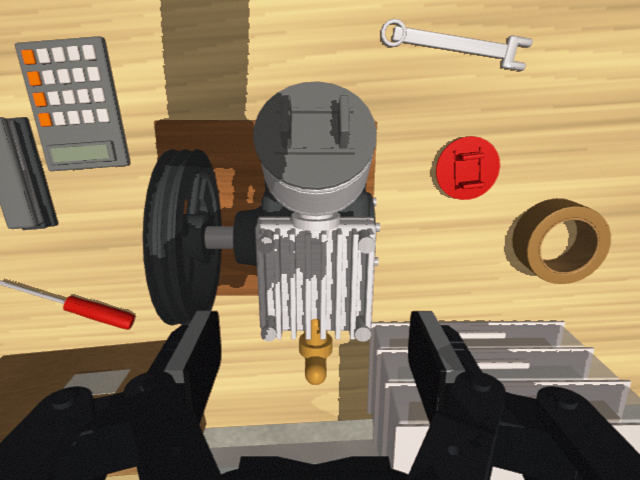

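The cap at (315,135) is flush and square in the cup with its lugs sprung out. Nothing else on the desk has moved and the gripper is clear.

```bash
python3 -c 'from workcell import manip
print(manip.finish_job())'
```

```text
the job is handed in; nothing more can be done
None
```

I handed the job in, with no verdict returned: the flywheel stands about 5° past top dead centre (measured before the cap was fitted), the grey cap sits flush and locked in the intake, and the robot touches nothing.

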